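# Screw down the released lock case

### The job

Take the orange driver and tighten the screw of the lock case that has the green marker in front of its jig: clockwise until it is fully home at its stop, keeping the bit all the way down in the cross slot as it comes home. Leave the screws of the red-marked cases as they are, then stand the driver back upright in its blue stand, down on its flange, and let go. Do not push the other things on the bench about.

Things in the scene. Friction and masses are not known exactly. Their poses are not given: they have to be found in the camera images.
- jig_a: Fixed jig: steel base 120 (x) x 110 (y) x 12 mm under a grey slab that slopes 30 degrees up towards +x (back edge 90 mm high), low side to the robot; black lock case 98 x 84 x 16 mm fixed flat on the slope, its screw in the middle. A fixed collar, 36 mm outside, 28 mm inside, stands 6 mm above the case round the head, level with the head's top. Origin: centre of the underside.
- slot_a (a point): Centre of the floor of this screw's cross slot, 70 mm above the table. Axes fixed to the case: z is the screw axis pointing out of the case (30 degrees from vertical, leaning to the robot), x up the slope, y across it. The steel head is 23 mm across, its top 5 mm above this point along z, with two crossing slots 6 mm wide and 5 mm deep.
- screw_a (a joint): Turn of this captive screw, rad; it grows as the screw is tightened, clockwise seen from outside the case, and ends at a firm stop at 3.0 (fully home). At 3.0 the slots lie along point slot_a's x and y; at value v they are turned by 3.0 - v counter-clockwise from there. Stiff (about 0.1 N m); stays where left; no axial travel.
- dot_a (a point): Red paint dot on this screw head's top, 8.5 mm from its axis; when the screw is home it points at the red tick painted on the case (45 degrees between slot_a's x and y).
- jig_b: Fixed jig: steel base 120 (x) x 110 (y) x 12 mm under a grey slab that slopes 30 degrees up towards +x (back edge 90 mm high), low side to the robot; black lock case 98 x 84 x 16 mm fixed flat on the slope, its screw in the middle. A fixed collar, 36 mm outside, 28 mm inside, stands 6 mm above the case round the head, level with the head's top. Origin: centre of the underside.
- slot_b (a point): Centre of the floor of this screw's cross slot, 70 mm above the table. Axes fixed to the case: z is the screw axis pointing out of the case (30 degrees from vertical, leaning to the robot), x up the slope, y across it. The steel head is 23 mm across, its top 5 mm above this point along z, with two crossing slots 6 mm wide and 5 mm deep.
- screw_b (a joint): Turn of this captive screw, rad; it grows as the screw is tightened, clockwise seen from outside the case, and ends at a firm stop at 3.0 (fully home). At 3.0 the slots lie along point slot_b's x and y; at value v they are turned by 3.0 - v counter-clockwise from there. Stiff (about 0.1 N m); stays where left; no axial travel.
- dot_b (a point): Red paint dot on this screw head's top, 8.5 mm from its axis; when the screw is home it points at the red tick painted on the case (45 degrees between slot_b's x and y).
- jig_c: Fixed jig: steel base 120 (x) x 110 (y) x 12 mm under a grey slab that slopes 30 degrees up towards +x (back edge 90 mm high), low side to the robot; black lock case 98 x 84 x 16 mm fixed flat on the slope, its screw in the middle. A fixed collar, 36 mm outside, 28 mm inside, stands 6 mm above the case round the head, level with the head's top. Origin: centre of the underside.
- slot_c (a point): Centre of the floor of this screw's cross slot, 70 mm above the table. Axes fixed to the case: z is the screw axis pointing out of the case (30 degrees from vertical, leaning to the robot), x up the slope, y across it. The steel head is 23 mm across, its top 5 mm above this point along z, with two crossing slots 6 mm wide and 5 mm deep.
- screw_c (a joint): Turn of this captive screw, rad; it grows as the screw is tightened, clockwise seen from outside the case, and ends at a firm stop at 3.0 (fully home). At 3.0 the slots lie along point slot_c's x and y; at value v they are turned by 3.0 - v counter-clockwise from there. Stiff (about 0.1 N m); stays where left; no axial travel.
- dot_c (a point): Red paint dot on this screw head's top, 8.5 mm from its axis; when the screw is home it points at the red tick painted on the case (45 degrees between slot_c's x and y).
- marker_green: Green round magnetic marker, 36 mm across, 14 mm high, fixed on the table about 105 mm in front (robot side) of the centre of the jig to be finished. Origin: centre of the underside.
- marker_red1: Red round magnetic marker, the same size, fixed in front of a jig that is on hold.
- marker_red2: Red round magnetic marker, the same size, fixed in front of a jig that is on hold.
- driver: Loose driver, 160 g. Origin: centre of the bit's tip; z towards the handle. Cross bit: blades 18 mm wide, 3 mm thick along x and y (last 2 mm: 16 x 2); shank 12 mm across; flange 38 mm across, 58 to 63 mm above the tip; orange handle 26 x 26 mm, sides along x and y, 63 to 125 mm above the tip. Starts upright in the stand, hanging by its flange, tip 12 mm above the table.
- stand: Fixed blue block 80 x 80 x 70 mm with a vertical through hole 25 mm across (31 mm at the chamfered mouth) in its middle; the driver's home. Origin: centre of the underside.
- latch1: Bystander: small loose latch part, flat strip 50 mm long with a brass block. Origin on the underside.
- latch2: Bystander: the same as latch1. Origin on the underside.
- bowl: Bystander: white bowl, 130 mm across, 55 mm high. Origin on the underside.
- hammer: Bystander: hammer lying flat.
- tray: Bystander: empty shallow steel tray 130 x 160 x 35 mm. Origin on the underside.
- spare_cases: Bystander: stack of four spare lock cases, about 120 x 90 x 72 mm. Origin on the underside.
- pliers: Bystander: red-handled pliers lying flat, 160 mm long. Origin on the underside.
There are look-alikes about, which are no part of the job. Several things have the shape of the stand; the one meant has the colours described above.

How it is judged:
On the way, in this order (a step that is already met when the one before it is completed fails the run):
1. the driver's bit is fully down in the slot of the green-marked case's screw, in line with it (((horizontal distance between marker_green and jig_a below 0.14 m and (distance between driver and slot_a below 0.0038 m and angle between the z axis of driver and the z axis of slot_a, either way round below 0.15 rad)) or (horizontal distance between marker_green and jig_b below 0.14 m and (distance between driver and slot_b below 0.0038 m and angle between the z axis of driver and the z axis of slot_b, either way round below 0.15 rad)) or (horizontal distance between marker_green and jig_c below 0.14 m and (distance between driver and slot_c below 0.0038 m and angle between the z axis of driver and the z axis of slot_c, either way round below 0.15 rad)))), for 0.15 s.
2. that screw is home while the bit is fully down in its slot (((horizontal distance between marker_green and jig_a below 0.14 m and (distance between driver and slot_a below 0.0038 m and angle between the z axis of driver and the z axis of slot_a, either way round below 0.15 rad) and value of joint screw_a above 2.88 rad) or (horizontal distance between marker_green and jig_b below 0.14 m and (distance between driver and slot_b below 0.0038 m and angle between the z axis of driver and the z axis of slot_b, either way round below 0.15 rad) and value of joint screw_b above 2.88 rad) or (horizontal distance between marker_green and jig_c below 0.14 m and (distance between driver and slot_c below 0.0038 m and angle between the z axis of driver and the z axis of slot_c, either way round below 0.15 rad) and value of joint screw_c above 2.88 rad))), for 0.15 s.
At the end, for the whole second after the job is handed in: The green-marked case's screw reads above 2.88 rad (stop at 3.0); the dots of the other two screws are within 4 mm of where they began; the driver is at rest in the stand's hole, upright within 0.1 rad, within 9 mm of its middle, tip 6 to 17 mm above the table (((horizontal distance between marker_green and jig_a below 0.14 m and value of joint screw_a above 2.88 rad and distance of each of dot_b, dot_c from where it was at the start of the episode below 0.004 m) or (horizontal distance between marker_green and jig_b below 0.14 m and value of joint screw_b above 2.88 rad and distance of each of dot_a, dot_c from where it was at the start of the episode below 0.004 m) or (horizontal distance between marker_green and jig_c below 0.14 m and value of joint screw_c above 2.88 rad and distance of each of dot_a, dot_b from where it was at the start of the episode below 0.004 m)) and horizontal distance between driver and stand below 0.009 m and height (world z) of driver between 0.006 and 0.017 m and angle between driver's own z axis and vertical below 0.1 rad and linear speed of driver below 0.03 m/s); the robot touches nothing.
It fails at once if a bystander (latch part, bowl, hammer, tray, spare cases or pliers) is pushed more than 30 mm (distance of any of latch1, latch2, bowl, hammer, tray, spare_cases, pliers from where it was at the start of the episode above 0.03 m).
It also fails if it takes over 72 s, if anything falls off the work surface, if the arm or the gripper's body presses on something with over 40 N, if the wrist force passes 120 N, or if a joint passes its speed limit or range.

### The arm

A 6-joint arm with a two-finger parallel gripper is mounted at the origin on the work surface. World frame = base frame: x ahead of the robot, y to its left, z up, the work surface at z = 0. Lengths are in m, angles in rad, forces in N, time in s.
With the tool pointing down it reaches from about 0.3 to 0.875 m from the base axis. Payload 4.2 kg.
Tool frame: the origin (TCP) lies at the very end of the fingers, on their centre line; the grasp point (between the pads) lies 19 mm behind it; y points along the fingers, z is the direction in which the jaws open and shut, and the axes are right-handed (so a half turn about y gives the same grasp; the last joint's range is limited). The gripper opens to 85 mm and grips with 20 to 120 N. Pads are 22 mm wide; open, the fingers measure 114 mm over their backs; the gripper's body (76 mm by 85 mm) begins 54 mm behind the grasp point. The pads swing forward as they close: fully open they stand 13 mm farther back than shut.
Start: joints at [1.128, 0.32, 1.565, -0, 1.257, -0.02], TCP at [0.236, 0.524, 0.231] pointing down, gripper open.
Joint ranges: [-3.11, 3.11], [-0.84, 2.01], [0.21, 2.61], [-1.34, 4.49], [0.05, 2.63], [-2.56, 2.56]. Speed limits (rad/s): [2.57, 2.57, 3.14, 3.14, 3.14, 3.14].

### API

Orientations are given as a unit quaternion [x, y, z, w].
In Python, from plant import env, viewer, spot_in, cut_out gives the robot as it stands.
- The arm moves only by the tool apply_moves, never from a script. Its argument "commands" is a list of rows, each a list of 3 entries, a list of its own where there are three numbers: the shift along the world's x, y, z in m, then the turn, a rotation vector about the world's x, y, z in degrees, then the closure in counts, from 0 (fully open) to 255 (shut). In form: [[[dx, dy, dz], [rx, ry, rz], gripper], ...]. A call has 1 to 5 rows; each row is the pose to reach, as a shift and turn from the pose measured when the call began; what a row does not reach only later rows make up. A row lasts 1/8 s, in which the tool goes at most 62.5 mm and 10.7 degrees, less where a joint would pass 70% of its speed; a pose out of reach is approached as far as the arm can. A call with a gripper value outside its range is refused whole. The fingers move at their own pace and stop on an object; the grip force is fixed at half the most. Time passes only in rows, so rows that repeat a pose let the fingers close. It gives the time, the measured TCP pose, the force and the opening at its end, in the units of the state.
- env.state(): the state, without advancing time (a new reading comes with each control period).
- viewer.read_camera(name): name is "scene" or "side" or "wrist"; returns the picture (420x560x3 uint8, red, green, blue); there is no depth.
- viewer.camera_info(name): a dict with "fx", "fy", "cx", "cy" (pixels), "k1" (the pictures are not rectified: a ray, as slopes to the right and down, at radius r is drawn at 1 + k1 r^2 times it, then the intrinsics apply), "cam_to_world" (4x4, takes a point from camera to world coordinates); the wrist camera has in their place "T_tool_cam" (4x4, takes a point from camera to tool coordinates, whose origin is the TCP and whose axes are the tool frame's). Camera axes: x right, y up, looking along -z (the intrinsics and any distortion apply to the point x, -y, -z); pixel columns grow to the right and rows downward; lengths in m; the calibration is good to about 2 mm. A picture is of the moment at which its call begins: read the wrist's pose just before it. camera_info takes no time and is no camera call.
- env.close_job(): hands the job in, once; it reports no verdict.
Trained networks look in the newest picture that a camera, given by its name, has taken for a name from the list of things; names that differ only in an ending like _2 or _b are one class to them, and where a whole thing is asked for, a point or a joint stands for the part that bears it (a point fixed in the world has none). Each returns a list of dicts, best first, with "conf" (0 to 1); they miss things now and then, are a little off and sometimes report something else, mostly with a low value. They report only what shows in the picture. A call takes as long as a camera call. They do not tell look-alikes from the thing itself.
- spot_in(query, camera): "position" ([row, column] in pixels, amid what is visible of it).
- cut_out(query, camera): "pixels" (420x560 bool, what is visible of it) and "position" ([row, column] in pixels, amid what is visible of it).
The state is a dict: "clock": time; "joint_pos": joint angles; "qd": joint speeds; "joint_efforts": joint torques, N m; "eef_pos": TCP position; "tcp_rot": TCP orientation; "ft_force": force on the tool from outside, world axes, zero at the start; "ft_torque": the same for the moment, N m; "width": finger opening in m.
Only numpy, scipy, OpenCV 4.12 (cv2) and the standard library are available. Lean on these libraries where they do the work, as an engineer would, in place of code of your own. Each camera call takes 0.05 s, during which the arm holds its last target. There are 200 camera calls.

## Working session

There is one attempt and no reset: what is moved stays moved. The work goes in short steps, Python scripts to look and compute and a tool call to move; the robot and the scene stay as the last step left them, time stands still between calls to the robot, and variables do not carry over. Pictures are saved under pics/ and viewed, about 8 in all and at most 12, crops included, and the job is handed in when it is done.

Besides the shell and the picture viewer there is one more tool, called after "Emit:" as name(argument=value, ...) on one line, values as JSON. apply_moves: Moves the arm, as the interface text tells. Its arguments: {"type":"object","properties":{"commands":{"type":"array","items":{"type":"array"}}},"required":["commands"]}

```bash
ls; mkdir -p pics
cat > h.py <<'E'
import numpy as np, cv2
from scipy.spatial.transform import Rotation as R
from plant import env, viewer, spot_in, cut_out
def cam(name, st=None):
    c=viewer.camera_info(name)
    if name=="wrist":
        T=np.eye(4);T[:3,:3]=R.from_quat(st["tcp_rot"]).as_matrix();T[:3,3]=st["eef_pos"]
        M=T@np.array(c["T_tool_cam"])
    else: M=np.array(c["cam_to_world"])
    return c,M
def ray(c,M,rc):
    s=np.array([(rc[1]-c["cx"])/c["fx"],(rc[0]-c["cy"])/c["fy"]]);u=s.copy()
    for _ in range(30): u=s/(1+c["k1"]*(u@u))
    d=M[:3,:3]@np.array([u[0],-u[1],-1]);return M[:3,3],d/np.linalg.norm(d)
def proj(c,M,P):
    q=np.linalg.inv(M)@np.append(P,1);u=np.array([q[0],-q[1]])/-q[2]
    u=u*(1+c["k1"]*(u@u));return np.array([u[1]*c["fy"]+c["cy"],u[0]*c["fx"]+c["cx"]])
def plane(c,M,rc,z):
    o,d=ray(c,M,rc);return o+d*(z-o[2])/d[2]
def tri(rays):
    A=np.zeros((3,3));b=np.zeros(3)
    for o,d in rays:
        p=np.eye(3)-np.outer(d,d);A+=p;b+=p@o
    x=np.linalg.solve(A,b);return x,[np.linalg.norm(np.cross(x-o,d)) for o,d in rays]
def shot(name,fn=None):
    st=env.state();im=viewer.read_camera(name)
    if fn: cv2.imwrite("pics/"+fn,im[:,:,::-1])
    return im,*cam(name,st)
E
python3 - <<'E'
from h import *
np.set_printoptions(precision=3,suppress=True)
ims=[];D={}
for n in("scene","side"):
    im,c,M=shot(n);ims.append(im);print(n,M[:3,3],c["fx"],c["k1"])
    for q in("driver","stand","jig_a","marker_green","slot_a"):
        print(q,[(np.round(x["position"]),round(x["conf"],2)) for x in spot_in(q,n)])
cv2.imwrite("pics/scene.png",cv2.resize(ims[0],(800,600),interpolation=3)[:,:,::-1])
cv2.imwrite("pics/side.png",cv2.resize(ims[1],(800,600),interpolation=3)[:,:,::-1])
s=env.state();print(s["eef_pos"],R.from_quat(s["tcp_rot"]).as_matrix(),s["clock"])
print(np.array(viewer.camera_info("wrist")["T_tool_cam"]))
E
```

```text
pics
scene [ 1.288 -0.242  1.097] 394.9897327133538 -0.01210490791126674
driver [(array([191., 323.]), 0.6)]
stand [(array([184., 287.]), 0.77), (array([207., 321.]), 0.67), (array([172., 334.]), 0.61), (array([239., 323.]), 0.56)]
jig_a [(array([225., 260.]), 0.83), (array([192., 378.]), 0.69), (array([231., 202.]), 0.58)]
marker_green [(array([176., 358.]), 0.42), (array([203., 146.]), 0.25)]
slot_a [(array([219., 261.]), 0.89), (array([188., 383.]), 0.86), (array([220., 197.]), 0.69)]
side [ 0.195 -0.965  1.209] 494.65170718321014 2.60635750122118e-05
driver [(array([172., 251.]), 0.65)]
stand [(array([186., 251.]), 0.88), (array([216., 217.]), 0.86), (array([182., 293.]), 0.67), (array([176., 207.]), 0.64)]
jig_a [(array([143., 232.]), 0.97), (array([235., 283.]), 0.94), (array([293., 293.]), 0.93)]
marker_green [(array([156., 202.]), 0.43)]
slot_a [(array([283., 291.]), 0.9), (array([139., 227.]), 0.75), (array([228., 281.]), 0.68)]
[0.236 0.524 0.231] [[ 0.912  0.     0.41 ]
 [-0.41   0.     0.912]
 [ 0.    -1.     0.   ]] 0.6
[[ 0.001 -0.948 -0.32  -0.083]
 [ 0.     0.32  -0.948 -0.142]
 [ 1.     0.     0.001 -0.001]
 [ 0.     0.     0.     1.   ]]
```

View pics/scene.png

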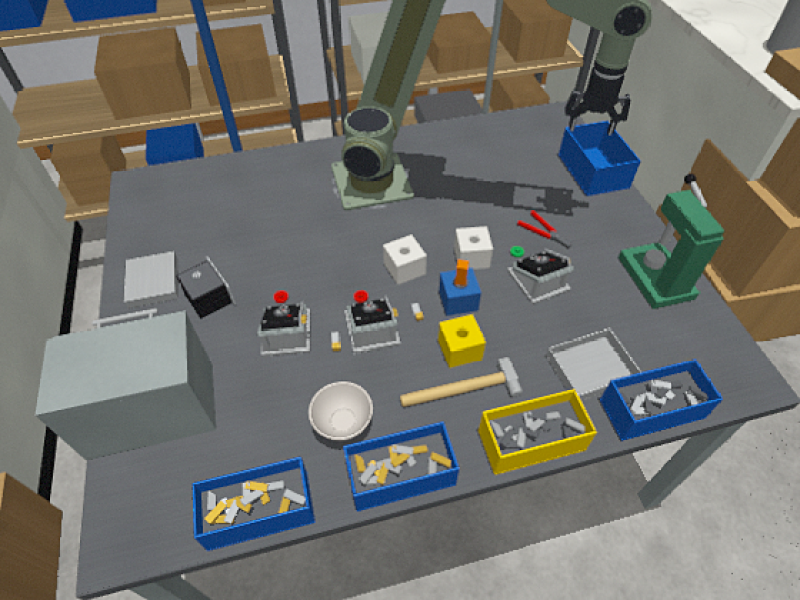

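View pics/side.png

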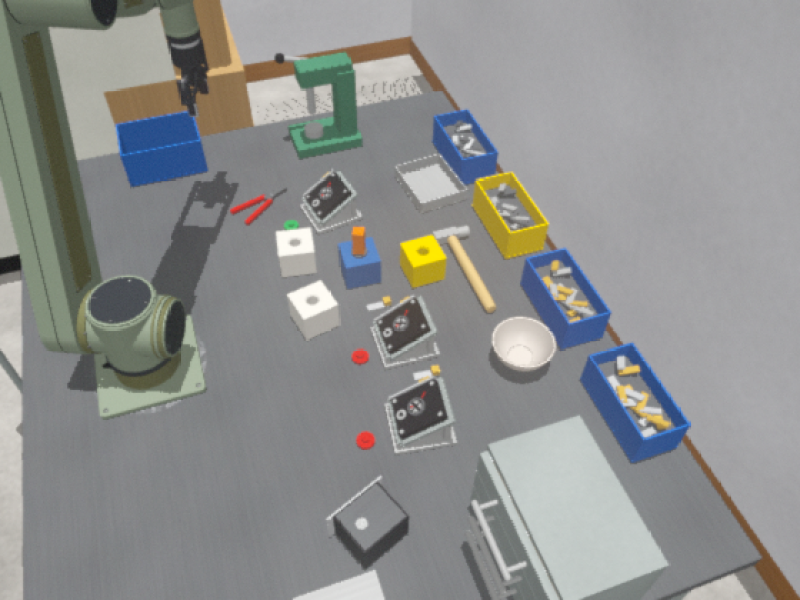

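The scene picture shows four blocks of the stand's shape: white at (184,287) and (172,334), yellow at (239,323), and the blue one with the orange driver at (207,321), which I choose. The green marker at (176,358) belongs to the jig at (192,378). The red-marked jigs are at (225,260) and (231,202). The side view agrees.

Run:
```python
from h import *
np.set_printoptions(precision=3,suppress=True)
V={}
for n in("scene","side"):
    im,c,M=shot(n); V[n]=(im,c,M)
    hsv=cv2.cvtColor(im,cv2.COLOR_RGB2HSV)
    m=cv2.inRange(hsv,(5,150,120),(16,255,255))
    k,l,s,ce=cv2.connectedComponentsWithStats(m)
    print(n,[(s[i],ce[i][::-1]) for i in range(1,k) if s[i][4]>60])
    cv2.imwrite(f"pics/c_{n}.png",im[:,:,::-1])
def t(a,b): return tri([ray(V["scene"][1],V["scene"][2],a),ray(V["side"][1],V["side"][2],b)])
print("driver",t((191,323),(172,251)))
print("stand",t((207,321),(186,251)))
print("slot",t((188,383),(139,227)))
print("mk",t((176,358),(156,202)))
for a,b in(((220,197),(283,291)),((219,261),(228,281))): print("redslot",t(a,b))
im=V["scene"][0][150:250,280:420];im2=V["side"][0][100:220,160:300]
a=cv2.resize(im,(560,400),interpolation=2)
b=cv2.resize(im2,(466,400),interpolation=2)[:, :240]
cv2.imwrite("pics/crop1.png",np.hstack([a,cv2.resize(im2[:,40:140],(240,288))[:288].repeat(1,0) if 0 else b])[:,:,::-1])
```

```text
scene [(array([318, 188,   9,  12,  80], dtype=int32), array([193.275, 322.5  ]))]
side [(array([247, 159,   8,  19, 104], dtype=int32), array([169.721, 250.538]))]
driver (array([0.486, 0.107, 0.094]), [np.float64(0.004528565691844412), np.float64(0.004528565691844657)])
stand (array([0.489, 0.11 , 0.019]), [np.float64(0.0019359671405705153), np.float64(0.00193596714057053)])
slot (array([0.472, 0.348, 0.03 ]), [np.float64(0.000185663303049863), np.float64(0.0001856633030499387)])
mk (array([0.372, 0.299, 0.013]), [np.float64(0.008062636329686063), np.float64(0.008062636329685964)])
redslot (array([ 0.473, -0.312,  0.069]), [np.float64(0.003343971620506184), np.float64(0.003343971620506011)])
redslot (array([ 0.513, -0.111,  0.053]), [np.float64(0.00016769997731986566), np.float64(0.00016769997731986004)])
```

View pics/crop1.png

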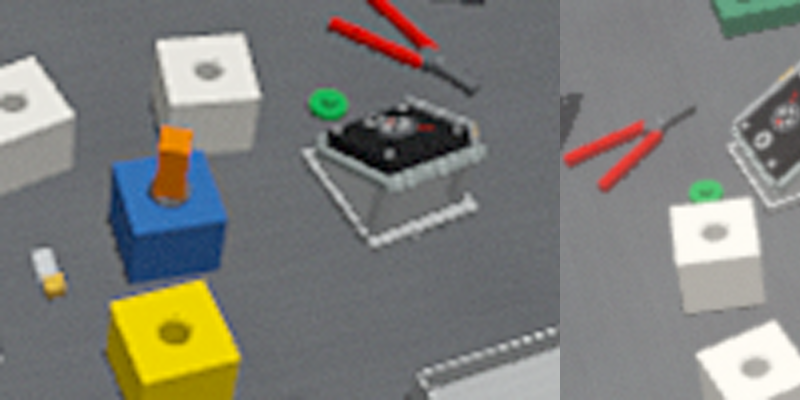

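The crop confirms the orange driver stands in the blue block, and the green marker is in front of the jig beside the pliers. I'll go above the jig first and look from close by.

Emit:
apply_moves(commands=[[[0.055, -0.04, 0.03], [0, 0, 0], 0], [[0.11, -0.08, 0.06], [0, 0, 0], 0], [[0.165, -0.12, 0.07], [0, 0, 0], 0], [[0.22, -0.17, 0.07], [0, 0, 0], 0], [[0.22, -0.17, 0.07], [0, 0, 0], 0]])

```text
clock: 1.32
eef_pos: [0.4579, 0.3525, 0.3018]
tcp_rot: [-0.691, 0.149, -0.149, 0.691]
ft_force: [-0.1, 0.4, 0.3]
width: 0.0854
```

Run:
```python
from h import *
np.set_printoptions(precision=3,suppress=True)
im,c,M=shot("wrist");print(env.state()["eef_pos"],c["fx"],c["k1"])
for q in("slot_a","jig_a","marker_green","driver","dot_a"):
    print(q,[(np.round(x["position"],1),round(x["conf"],2),plane(c,M,x["position"],.075)) for x in spot_in(q,"wrist")])
cv2.imwrite("pics/w1.png",cv2.resize(im,(800,600),interpolation=2)[:,:,::-1])
```

```text
[0.461 0.35  0.302] 298.87641386174533 -0.026070927298817805
slot_a [(array([334.2,  24.8]), 0.9, array([ 0.509, -0.1  ,  0.075])), (array([201.6, 269.7]), 0.7, array([0.473, 0.334, 0.075]))]
jig_a [(array([322.4,  35.8]), 0.91, array([ 0.498, -0.069,  0.075])), (array([203. , 268.8]), 0.78, array([0.474, 0.332, 0.075]))]
marker_green [(array([137.4, 226. ]), 0.63, array([0.379, 0.32 , 0.075]))]
driver [(array([289.9, 115.8]), 0.7, array([0.501, 0.078, 0.075]))]
dot_a [(array([336.5,  21. ]), 0.47, array([ 0.51 , -0.109,  0.075]))]
```

View pics/w1.png

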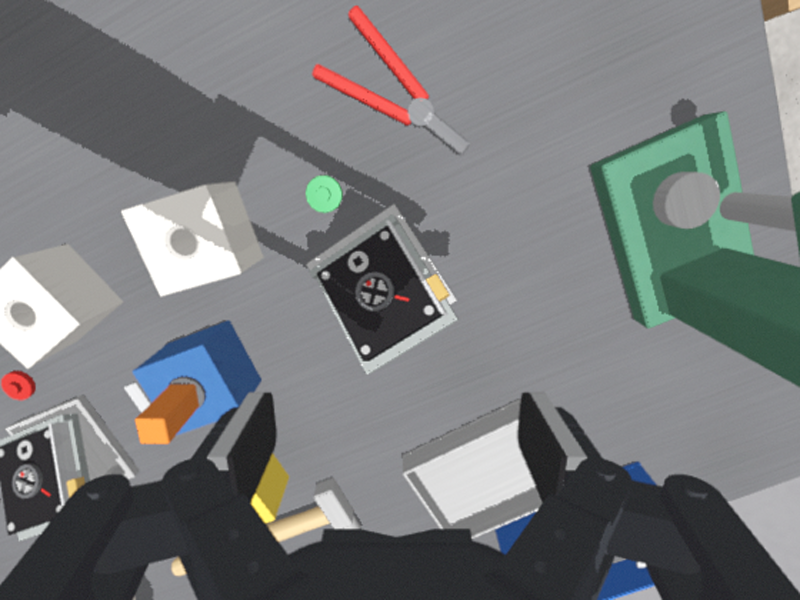

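The wrist view shows the green marker at native (137,226), the wanted screw at about (204,262) with its red tick at (208,281), and the driver at (290,116). I'll look lower down for the screw's angle.

Emit:
apply_moves(commands=[[[0, -0.01, -0.05], [0, 0, 0], 0], [[0, -0.02, -0.1], [0, 0, 0], 0], [[0, -0.02, -0.1], [0, 0, 0], 0]])

```text
clock: 2.0
eef_pos: [0.4519, 0.3341, 0.1978]
tcp_rot: [0.694, -0.15, 0.145, -0.689]
ft_force: [0.1, 0.1, 0.7]
width: 0.0858
```

Run:
```python
from h import *
np.set_printoptions(precision=4,suppress=True)
im,c,M=shot("wrist","w2raw.png");print(env.state()["eef_pos"])
np.savez("w2.npz",im=im,M=M)
for q in("slot_a","marker_green","dot_a"):
    print(q,[(np.round(x["position"],1),round(x["conf"],2),plane(c,M,x["position"],.0743)) for x in spot_in(q,"wrist")])
P=[x["position"] for x in spot_in("slot_a","wrist")][0]
r0,c0=int(P[0])-75,int(P[1])-100
print(r0,c0)
cv2.imwrite("pics/w2.png",cv2.resize(im[r0:r0+150,c0:c0+200],(800,600),interpolation=2)[:,:,::-1])
```

```text
[0.454  0.3356 0.2008]
slot_a [(array([228.6, 286.2]), 0.94, array([0.4708, 0.333 , 0.0743])), (array([375.8,   4.5]), 0.71, array([ 0.5069, -0.05  ,  0.0743]))]
marker_green [(array([141.2, 229.4]), 0.58, array([0.3764, 0.3204, 0.0743])), (array([322.3,  71.9]), 0.5, array([0.4762, 0.0759, 0.0743]))]
dot_a [(array([234.2, 278.8]), 0.64, array([0.4731, 0.3242, 0.0743]))]
153 186
```

View pics/w2.png

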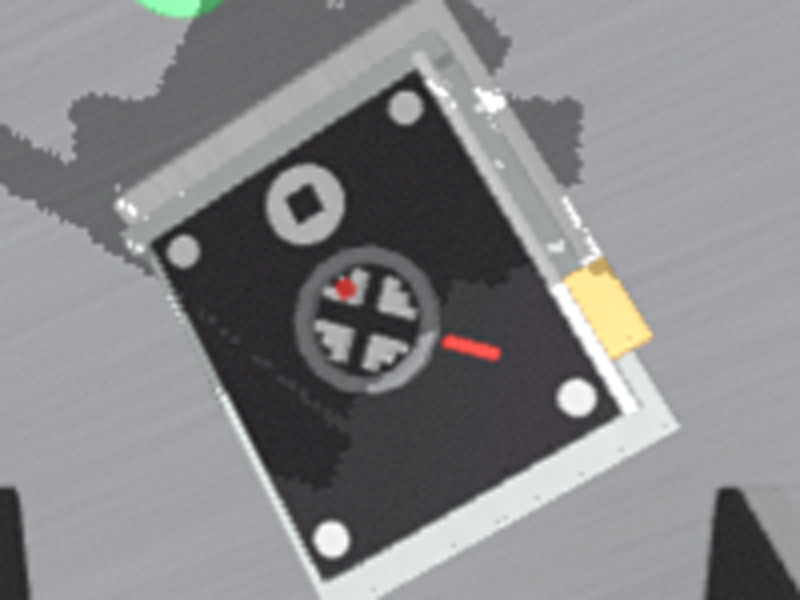

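Crop of the wanted case: head centre at crop (369,319), i.e. native (232.7,278.2). The dot is at (345,289) and the tick at (470,347), so about 144° of clockwise turn remain. Now I'll fit the jig pose.

```bash
cat > fit.py <<'E'
from h import *
from scipy.optimize import least_squares
np.set_printoptions(precision=4,suppress=True)
d=np.load("w2.npz");M=d["M"];c=viewer.camera_info("wrist")
px=lambda u,v:np.array([153+v/4-.5+.125,186+u/4-.5+.125])
fast=[(183,251),(405,107),(331,540),(577,398)]  # low/left(+?), etc
sg=[(-1,-1),(-1,1),(1,-1),(1,1)]
def Rj(yaw): # slot frame: x up slope
    return R.from_euler("z",yaw).as_matrix()@R.from_euler("y",-np.pi/6).as_matrix()
def res(p,full=False):
    x,y,z,yaw,a,b=p;A=Rj(yaw);o=np.array([x,y,z])
    P=[o+A@np.array([sx*a,sy*b,.0]) for sx,sy in sg]+[o+A@np.array([0,0,.005])]
    T=[px(*f) for f in fast]+[px(369,319)]
    return np.concatenate([proj(c,M,q)-t for q,t in zip(P,T)]+[[(z-.07)*W]])
for W in (0,1e5):
    s=least_squares(res,[.46,.34,.07,.4,.04,.033]);print(s.x,np.degrees(s.x[3]),abs(s.fun).max())
p=s.x;A=Rj(p[3])
o,dd=ray(c,M,px(345,289));ax=A[:,2];top=p[:3]+A@[0,0,.005]
q=o+dd*((top-o)@ax)/(dd@ax);l=A.T@(q-top);print("dot local",l,np.hypot(*l[:2]),"left deg",np.degrees(np.arctan2(l[1],l[0]))-45)
# two slot ends: crop px guess of tick
o,dd=ray(c,M,px(470,347));q=o+dd*((p[:3]-o)@ax)/(dd@ax);l=A.T@(q-p[:3]);print("tick",np.degrees(np.arctan2(l[1],l[0])))
E
python3 fit.py
```

```text
[  7.0747  -2.7701 -18.5166   0.1621   2.8578   2.3684] 9.284851322905592 0.2913101788592485
[0.473  0.3235 0.07   0.1615 0.041  0.034 ] 9.252604862686358 1.2251830233960277
dot local [-0.0087 -0.0006 -0.    ] 0.008759239241153077 left deg -221.28511531815462
tick 45.047120121699145
```

Emit:
apply_moves(commands=[[[0.005, -0.05, 0.05], [0, 0, 0], 0], [[0.01, -0.1, 0.08], [0, 0, 0], 0], [[0.015, -0.15, 0.08], [0, 0, 0], 0], [[0.02, -0.21, 0.08], [0, 0, 0], 0], [[0.02, -0.21, 0.08], [0, 0, 0], 0]])

```text
clock: 2.88
eef_pos: [0.477, 0.1237, 0.286]
tcp_rot: [-0.689, 0.147, -0.152, 0.693]
ft_force: [0.1, -0.1, 0.6]
width: 0.0853
```

Run:
```python
from h import *
np.set_printoptions(precision=4,suppress=True)
im,c,M=shot("wrist","w3raw.png");print(env.state()["eef_pos"],M[:3,3])
np.savez("w3.npz",im=im,M=M)
for q in("driver","stand","slot_a"):
    print(q,[(np.round(x["position"],1),round(x["conf"],2),plane(c,M,x["position"],.137)) for x in spot_in(q,"wrist")])
print("slot expected",proj(c,M,[.473,.3235,.07]))
hsv=cv2.cvtColor(im,cv2.COLOR_RGB2HSV)
m=cv2.inRange(hsv,(5,150,60),(16,255,255));k,l,s,ce=cv2.connectedComponentsWithStats(m)
for i in range(1,k):
    if s[i][4]>200: print(s[i],ce[i])
i=max(range(1,k),key=lambda i:s[i][4]);r0=int(ce[i][1])-75;c0=int(ce[i][0])-100;r0=max(r0,0);c0=max(c0,0);print(r0,c0)
cv2.imwrite("pics/w3.png",cv2.resize(im[r0:r0+150,c0:c0+200],(800,600),interpolation=2)[:,:,::-1])
```

```text
[0.477  0.1256 0.2857] [0.3998 0.1572 0.4278]
driver [(array([209.2, 265.8]), 0.89, array([0.4794, 0.1099, 0.137 ]))]
stand [(array([188.4, 268.5]), 0.98, array([0.4608, 0.1216, 0.137 ])), (array([129.7, 147.6]), 0.94, array([0.3623, 0.0423, 0.137 ])), (array([ 63.5, 286. ]), 0.79, array([0.365 , 0.1833, 0.137 ])), (array([279.5, 128. ]), 0.68, array([ 0.4897, -0.0647,  0.137 ])), (array([306.3,   1.3]), 0.64, array([ 0.4581, -0.2233,  0.137 ])), (array([289. , 282.6]), 0.56, array([0.5723, 0.0871, 0.137 ]))]
slot_a [(array([306.3,  17.6]), 0.91, array([ 0.4661, -0.205 ,  0.137 ])), (array([112.8, 438.9]), 0.78, array([0.4611, 0.2965, 0.137 ])), (array([275.4, 130.1]), 0.59, array([ 0.4863, -0.0597,  0.137 ]))]
slot expected [112.8443 434.149 ]
[257 193  24  37 865] [268.7688 211.2081]
136 168
```

View pics/w3.png

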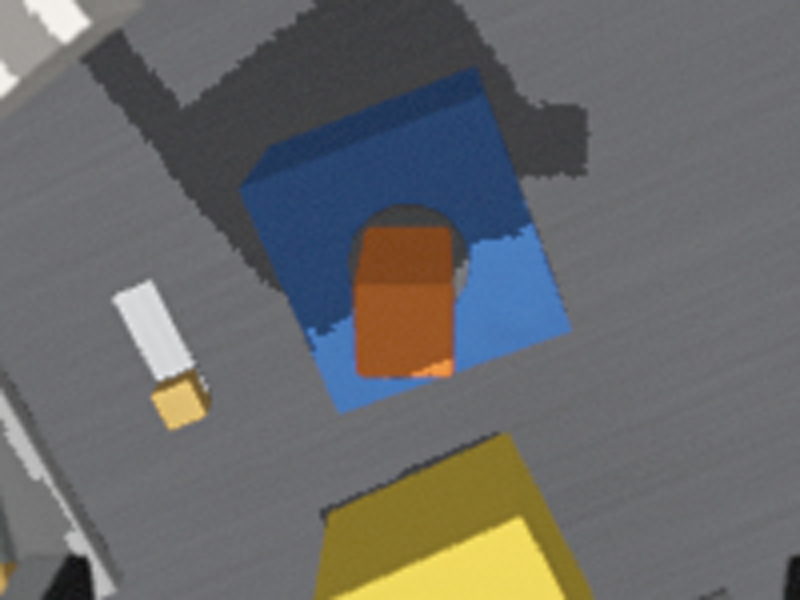

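```bash
cat > t.py <<'E'
from h import *
np.set_printoptions(precision=4,suppress=True)
d=np.load("w3.npz");M=d["M"];c=viewer.camera_info("wrist")
px=lambda u,v:np.array([136+v/4-.375,168+u/4-.375])
H=[(356,283),(455,283),(453,377),(358,377)];B=[(240,187),(480,97),(571,330),(342,412)]
for n,L,z in(("handle",H,.137),("stand",B,.07)):
    Q=np.array([plane(c,M,px(*q),z) for q in L]);print(n,Q.mean(0),[np.linalg.norm(Q[i]-Q[i-1]) for i in range(4)],[np.degrees(np.arctan2(*(Q[(i+1)%4]-Q[i])[[1,0]]))%90 for i in range(4)])
s=env.state();print(s["eef_pos"],np.degrees(np.arctan2(*R.from_quat(s["tcp_rot"]).as_matrix()[[1,0],2])))
# slot via two views
d2=np.load("w2.npz");print(tri([ray(c,d2["M"],(232.6,278)),ray(c,M,(112.8,438.9))]))
E
python3 t.py
python3 - <<'E'
exec(open("fit.py").read().split("# two")[0])
for n in((383,276),(352,362),(318,303),(419,335)):
    o,dd=ray(c,M,px(*n));q=o+dd*((top-o)@ax)/(dd@ax);l=A.T@(q-top);print(np.degrees(np.arctan2(l[1],l[0])),np.hypot(*l[:2]))
E
```

```text
handle [0.4896 0.1088 0.137 ] [np.float64(0.02565456708581859), np.float64(0.02516403659955104), np.float64(0.025666993687918235), np.float64(0.024809810266739556)] [np.float64(65.4239895480347), np.float64(64.61366672705319), np.float64(65.40121608964336), np.float64(65.40441910481789)]
stand [0.4898 0.1082 0.07  ] [np.float64(0.07987624613937078), np.float64(0.07768778324899445), np.float64(0.07924716918653849), np.float64(0.07855863823927701)] [np.float64(85.97474608922384), np.float64(87.53844981478956), np.float64(86.44743572240627), np.float64(86.90323010081741)]
[0.4765 0.1278 0.2846] 65.94835306606669
(array([0.4722, 0.3249, 0.0766]), [np.float64(0.001619178695118941), np.float64(0.001619178695118973)])
[  7.0747  -2.7701 -18.5166   0.1621   2.8578   2.3684] 9.284851322905592 0.2913101788592485
[0.473  0.3235 0.07   0.1615 0.041  0.034 ] 9.252604862686358 1.2251830233960277
dot local [-0.0087 -0.0006 -0.    ] 0.008759239241153077 left deg -221.28511531815462
125.68370114209158 0.011206956552300171
-45.89435633377749 0.010646842795367643
-139.0052710911881 0.012345233321026244
43.67053790037146 0.014074142534695858
```

Emit:
apply_moves(commands=[[[0.013, -0.0175, -0.03], [0, 0, -0.5], 0], [[0.013, -0.0175, -0.08], [0, 0, -0.5], 0], [[0.013, -0.0175, -0.13], [0, 0, -0.5], 0], [[0.013, -0.0175, -0.165], [0, 0, -0.5], 0], [[0.013, -0.0175, -0.165], [0, 0, -0.5], 0]])

```text
clock: 3.7
eef_pos: [0.4877, 0.1113, 0.1175]
tcp_rot: [-0.69, 0.15, -0.149, 0.692]
ft_force: [0.2, 0.1, -0.8]
width: 0.0854
```

```bash
cat > st.py <<'E'
from h import *
np.set_printoptions(precision=4,suppress=True)
L=[]
for _ in range(4): viewer.read_camera("wrist");L.append(env.state())
s=L[-1];print(s["clock"],"pos",np.mean([x["eef_pos"] for x in L],0),"\n",R.from_quat([x["tcp_rot"] for x in L]).mean().as_matrix(),"\nF",np.mean([x["ft_force"] for x in L],0),"T",np.mean([x["ft_torque"] for x in L],0),"w",s["width"],"j",np.array(s["joint_pos"]))
E
python3 st.py
```

```text
3.9 pos [0.4904 0.1113 0.1207] 
 [[ 0.9102  0.0068  0.4142]
 [-0.4142  0.0048  0.9102]
 [ 0.0042 -1.      0.0072]] 
F [-0.1997 -0.245   0.4079] T [ 0.014  -0.0041 -0.0056] w 0.08556395971942263 j [ 0.1976  0.3043  1.8938  0.0041  0.9338 -0.9481]
```

Emit:
apply_moves(commands=[[[0, -0.003, -0.015], [0, 0, 0], 0], [[0, -0.003, -0.03], [0, 0, 0], 0], [[0, -0.003, -0.03], [0, 0, 0], 255], [[0, -0.003, -0.03], [0, 0, 0], 255], [[0, -0.003, -0.03], [0, 0, 0], 255]])

```text
clock: 4.53
eef_pos: [0.4913, 0.1082, 0.0917]
tcp_rot: [-0.688, 0.147, -0.153, 0.694]
ft_force: [-0.3, 0.6, -0.8]
width: 0.0323
```

Emit:
apply_moves(commands=[[[0, 0, 0], [0, 0, 0], 255], [[0, 0, 0], [0, 0, 0], 255], [[0, 0, 0], [0, 0, 0], 255], [[0, 0, 0], [0, 0, 0], 255]])

```text
clock: 5.03
eef_pos: [0.4915, 0.1082, 0.092]
tcp_rot: [-0.688, 0.147, -0.153, 0.694]
ft_force: [0.8, -0.4, 1.3]
width: 0.0259
```

```bash
python3 st.py
```

```text
5.225 pos [0.4915 0.1082 0.092 ] 
 [[ 0.9099  0.0101  0.4146]
 [-0.4147  0.0054  0.9099]
 [ 0.0069 -0.9999  0.0091]] 
F [ 0.2006 -0.1103  2.746 ] T [-0.0607 -0.0002  0.0008] w 0.025478179360167497 j [ 0.1917  0.3395  1.9319  0.0045  0.8593 -0.9544]
```

```bash
cat > plan.py <<'E'
from h import *
import sys
np.set_printoptions(precision=4,suppress=True)
def Rj(yaw): return R.from_euler("z",yaw).as_matrix()@R.from_euler("y",-np.pi/6).as_matrix()
def plan(h,ang,slot=(.4735,.324,.07),yaw=np.radians(9.25),off=(0,.08,0)):
    A=Rj(yaw);a=np.radians(ang);y=-A[:,2];z=np.cos(a)*A[:,0]+np.sin(a)*A[:,1];x=np.cross(y,z)
    T=np.stack([x,y,z],1);tcp=np.array(slot)+h*A[:,2]-T@np.array(off)
    L=[]
    for _ in range(3): viewer.read_camera("wrist");L.append(env.state())
    p=np.mean([s["eef_pos"] for s in L],0);Q=R.from_quat([s["tcp_rot"] for s in L]).mean()
    print("pos",p,"target",tcp,"d",tcp-p,"rot deg",np.degrees((R.from_matrix(T)*Q.inv()).as_rotvec()))
    print("d in slot axes",A.T@(tcp-p),"tool angle",np.degrees(np.arctan2(*(A.T@Q.as_matrix()[:,2])[[1,0]])),"axis err deg",np.degrees(np.arccos(min(1,-Q.as_matrix()[:,1]@A[:,2]))))
    s=L[-1];print("F slot axes",A.T@np.mean([x["ft_force"] for x in L],0),"Tq",A.T@np.mean([x["ft_torque"] for x in L],0),"j",np.array(s["joint_pos"]),"w",s["width"],s["clock"])
if __name__=="__main__": plan(float(sys.argv[1]),float(sys.argv[2]))
E
python3 plan.py .05 46
```

```text
pos [0.4915 0.1082 0.092 ] target [0.4093 0.3136 0.1826] d [-0.0821  0.2054  0.0906] rot deg [  7.2032 -28.4962 -10.0502]
d in slot axes [0.0037 0.2159 0.1025] tool angle 59.71136145250099 axis err deg 29.382314370960554
F slot axes [ 1.5758 -0.2836  2.7668] Tq [-0.0105  0.0303  0.0193] j [ 0.1917  0.3395  1.9319  0.0045  0.8593 -0.9544] w 0.025404102557842322 5.375
```

Emit:
apply_moves(commands=[[[0, 0, 0.03], [0, 0, 0], 255], [[0, 0, 0.07], [0, 0, 0], 255], [[0, 0, 0.11], [0, 0, 0], 255], [[0, 0, 0.14], [0, 0, 0], 255], [[0, 0, 0.14], [0, 0, 0], 255]])

```text
clock: 6.0
eef_pos: [0.4923, 0.1084, 0.2334]
tcp_rot: [-0.688, 0.146, -0.154, 0.694]
ft_force: [0.1, 0.1, -2.1]
width: 0.0258
```

Emit:
apply_moves(commands=[[[-0.02, 0.05, 0], [1.8, -7.1, -2.5], 255], [[-0.04, 0.1, 0], [3.6, -14.3, -5], 255], [[-0.06, 0.15, 0], [5.4, -21.4, -7.5], 255], [[-0.083, 0.205, 0], [7.2, -28.5, -10], 255], [[-0.083, 0.205, 0], [7.2, -28.5, -10], 255]])

```text
clock: 6.62
eef_pos: [0.4069, 0.3137, 0.2305]
tcp_rot: [-0.57, 0.039, -0.367, 0.734]
ft_force: [1.3, -0.4, -1.0]
width: 0.0251
```

```bash
python3 plan.py .05 46
```

```text
pos [0.4062 0.3147 0.2303] target [0.4093 0.3136 0.1826] d [ 0.0032 -0.0012 -0.0478] rot deg [ 0.1255  0.0311 -0.2858]
d in slot axes [-0.0213 -0.0017 -0.0428] tool angle 46.31192420601909 axis err deg 0.03298231005011216
F slot axes [-1.3073  0.4515 -0.8208] Tq [ 0.0366  0.4132 -0.0274] j [ 0.8261  0.0499  2.0291 -0.4997  0.701   0.1831] w 0.02514153197790668 6.775
```

j6 would run out at this angle (0.18 + 2.4 rad), so I re-index the driver by 90° first; the bit has four-fold symmetry.

Emit:
apply_moves(commands=[[[0.003, -0.001, 0], [-5.2, -0.84, 9.1], 255], [[0.003, -0.001, 0], [-10.4, -1.7, 18.2], 255], [[0.003, -0.001, 0], [-15.5, -2.5, 27.3], 255], [[0.003, -0.001, 0], [-20.7, -3.4, 36.4], 255], [[0.003, -0.001, 0], [-25.9, -4.2, 45.5], 255]])

```text
clock: 7.4
eef_pos: [0.4103, 0.3107, 0.2292]
tcp_rot: [0.676, 0.291, 0.073, -0.673]
ft_force: [-0.4, 0.5, -0.4]
width: 0.0253
```

Emit:
apply_moves(commands=[[[0, 0, 0], [-5.2, -0.84, 9.1], 255], [[0, 0, 0], [-10.4, -1.7, 18.2], 255], [[0, 0, 0], [-15.5, -2.5, 27.3], 255], [[0, 0, 0], [-18.7, -3.1, 32.9], 255], [[0, 0, 0], [-18.7, -3.1, 32.9], 255]])

```text
clock: 8.02
eef_pos: [0.4105, 0.3093, 0.228]
tcp_rot: [0.664, 0.494, -0.15, -0.542]
ft_force: [-0.3, -0.1, -0.9]
width: 0.0255
```

```bash
python3 plan.py .04 136
```

```text
pos [0.4105 0.3098 0.2285] target [0.4143 0.3144 0.1739] d [ 0.0038  0.0046 -0.0545] rot deg [ 0.7718  0.0857 -0.7126]
d in slot axes [-0.0234  0.0039 -0.0495] tool angle 137.00536321184987 axis err deg 0.31781071351996626
F slot axes [-0.9027  0.1202 -1.1206] Tq [-0.0439  0.3488 -0.0018] j [ 0.8161  0.0526  2.0321 -0.5027  0.6946 -1.4043] w 0.02479699671438021 8.175
```

Emit:
apply_moves(commands=[[[0.002, 0.0025, -0.025], [0.8, 0, -0.7], 255], [[0.004, 0.0045, -0.0545], [0.8, 0, -0.7], 255], [[0.004, 0.0045, -0.0545], [0.8, 0, -0.7], 255]])

```text
clock: 8.55
eef_pos: [0.4136, 0.3132, 0.1718]
tcp_rot: [0.664, 0.49, -0.144, -0.547]
ft_force: [0.6, -0.5, -1.0]
width: 0.0252
```

```bash
python3 plan.py .04 136
python3 - <<'E'
from h import *
im,c,M=shot("wrist","w4raw.png");np.savez("w4.npz",im=im,M=M)
p=proj(c,M,[.4735,.324,.07]);print(p,spot_in("slot_a","wrist"))
r0,c0=int(p[0])-75,int(p[1])-100;r0=min(max(r0,0),270);c0=min(max(c0,0),360);print(r0,c0)
cv2.imwrite("pics/w4.png",cv2.resize(im[r0:r0+150,c0:c0+200],(800,600),interpolation=2)[:,:,::-1])
E
```

```text
pos [0.4148 0.3146 0.1746] target [0.4143 0.3144 0.1739] d [-0.0005 -0.0003 -0.0006] rot deg [-0.0478  0.1158 -0.0239]
d in slot axes [-0.0008 -0.0002 -0.0003] tool angle 136.00639118105067 axis err deg 0.12738483840793607
F slot axes [-0.1137  0.1887 -0.7794] Tq [ 0.0251  0.3428 -0.0013] j [ 0.8135  0.125   2.1104 -0.6121  0.5575 -1.2531] w 0.02538136145689687 8.7
[208.69377829 277.4005037 ] [{'position': [197.2, 287.5], 'conf': 0.92}, {'position': [207.1, 275.6], 'conf': 0.65}]
133 177
```

View pics/w4.png

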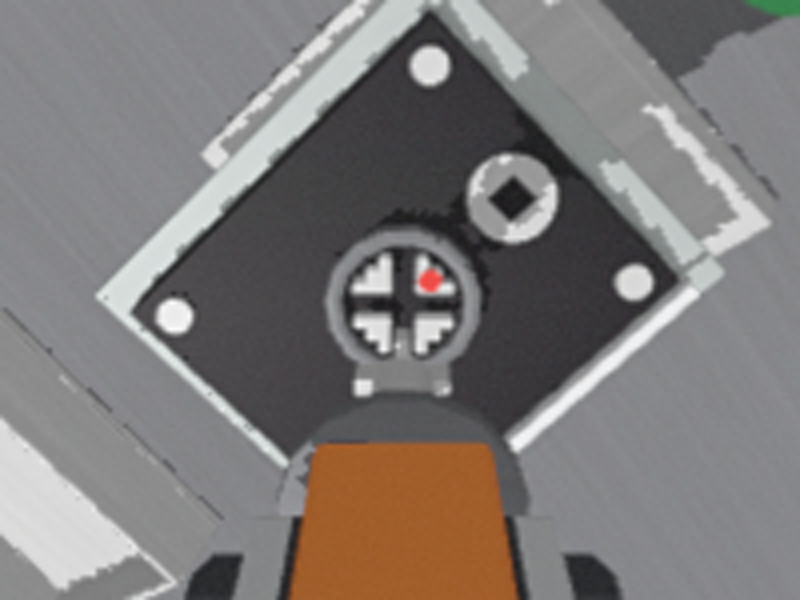

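The wrist view shows the slots square to the bit, with the head centre at crop (404,303) and the bit's blades spanning columns 354–452 just below. I'll check the fore-aft offset by projecting the model.

Run:
```python
from h import *
np.set_printoptions(precision=1,suppress=True)
d=np.load("w4.npz");M=d["M"];c=viewer.camera_info("wrist");T=np.array(c["T_tool_cam"])
def cr(P):p=proj(c,T,P);return np.array([(p[1]+.375-177)*4,(p[0]+.375-133)*4])
for n,P in dict(tip=(0,.08,0),tz1=(0,.08,.008),tz2=(0,.08,-.008),tx1=(.008,.08,0),txm=(-.008,.08,0),s1=(0,.078,.009),s2=(0,.078,-.009),sx=(-.009,.078,0),fl=(0,.022,0),flm=(-.019,.022,0),ht=(-.013,-.045,.013),hb=(-.013,.017,.013),hbm=(-.013,.017,-.013),fz=(0,.022,.019)).items(): print(n,cr(np.array(P)))
h=np.array([.4735,.324,.07])+.005*np.array([-.4935,-.0804,.866])
p=proj(c,M,h);print("head pred",(p[1]+.375-177)*4,(p[0]+.375-133)*4)
# predicted head if h=.04 in tool frame exactly: 
print("head tool",cr(np.array([0,.08+.035,0])))
im=d["im"][205:240,255:300];cv2.imwrite("pics/w4z.png",cv2.resize(im,(720,560),interpolation=0)[:,:,::-1])
```

```text
tip [398.6 373.8]
tz1 [438.8 373.8]
tz2 [358.3 373.8]
tx1 [398.6 411.1]
txm [398.5 335.7]
s1 [444.1 377.3]
s2 [352.9 377.3]
sx [398.4 334.1]
fl [397.2 506.3]
flm [396.9 390.4]
ht [528.4 700. ]
hb [486.2 441.3]
hbm [307.5 441.4]
fz [521.4 506.2]
head pred 403.07115516982253 310.84541810041117
head tool [399.1 319.8]
```

View pics/w4z.png

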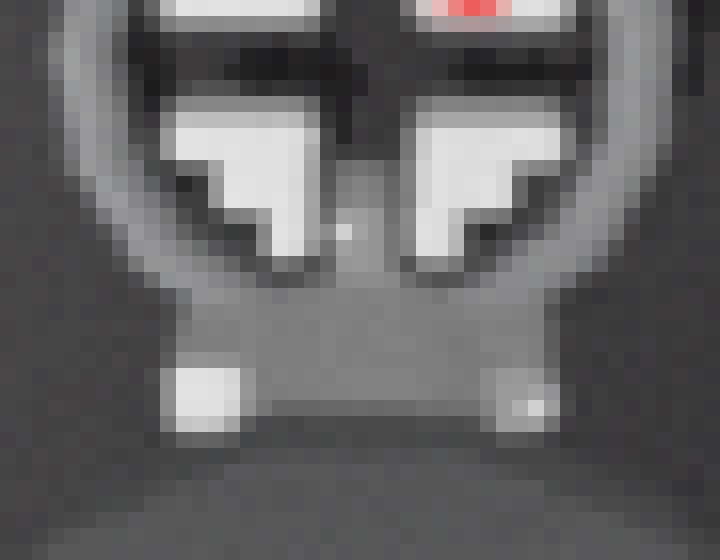

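The zoom shows the bit's near blade at crop row ~329 and the head centre at row ~303. The bit is central across, but must go about 2.7 mm toward the camera (slot-local −1.9, −1.9 mm). I'll apply that and descend to 10 mm above the floor.

Emit:
apply_moves(commands=[[[0.007, 0, -0.0135], [0, 0, 0], 255], [[0.0135, 0, -0.027], [0, 0, 0], 255], [[0.0135, 0, -0.027], [0, 0, 0], 255]])

```text
clock: 9.18
eef_pos: [0.4284, 0.3142, 0.1468]
tcp_rot: [0.663, 0.491, -0.143, -0.547]
ft_force: [-0.5, 0.0, -1.3]
width: 0.0256
```

```bash
python3 plan.py .01 136
python3 - <<'E'
from h import *
im,c,M=shot("wrist","w5raw.png");np.savez("w5.npz",im=im,M=M)
r0,c0=180,240
cv2.imwrite("pics/w5.png",cv2.resize(im[r0:r0+60,c0:c0+80],(800,600),interpolation=0)[:,:,::-1])
E
```

```text
pos [0.4286 0.3148 0.148 ] target [0.4291 0.3168 0.1479] d [ 0.0005  0.0019 -0.    ] rot deg [-0.1008  0.1646 -0.0163]
d in slot axes [ 0.0006  0.0018 -0.0004] tool angle 135.97744574926446 axis err deg 0.19241322317961185
F slot axes [-0.5119 -0.2678 -0.5552] Tq [-0.0147  0.3553 -0.0129] j [ 0.7887  0.177   2.1323 -0.6794  0.4867 -1.1938] w 0.02516821849793736 9.325
```

View pics/w5.png

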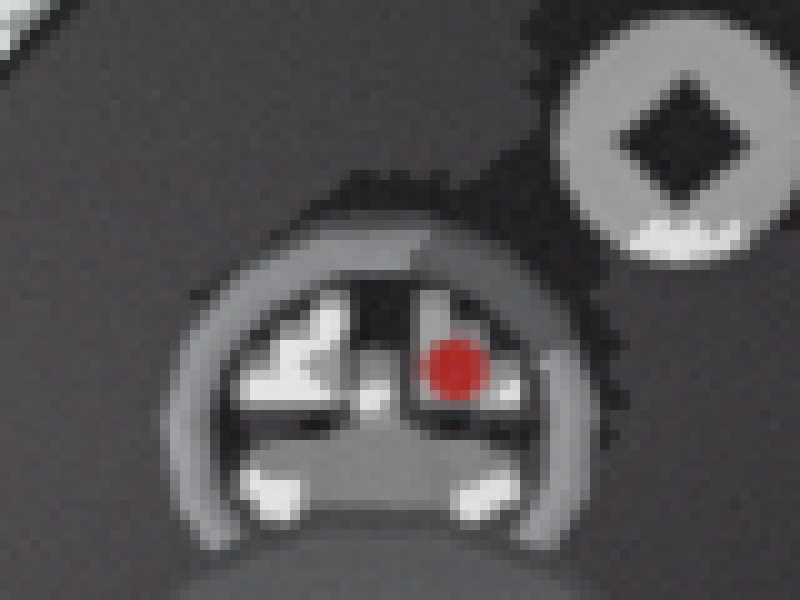

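The close view shows the bit over the head inside the collar. Bit and slot columns agree (about 380 vs 382) and rows agree within about 1 mm, so I descend along the axis.

Emit:
apply_moves(commands=[[[0.0015, 0.0002, -0.0026], [0, 0, 0], 255], [[0.003, 0.0005, -0.0052], [0, 0, 0], 255], [[0.004, 0.0007, -0.0069], [0, 0, 0], 255], [[0.004, 0.0007, -0.0069], [0, 0, 0], 255]])

```text
clock: 9.88
eef_pos: [0.4327, 0.3158, 0.1416]
tcp_rot: [0.662, 0.492, -0.141, -0.547]
ft_force: [0.5, 0.1, -1.3]
width: 0.0259
```

```bash
python3 plan.py 0 136
```

```text
pos [0.4327 0.3159 0.1418] target [0.434  0.3176 0.1393] d [ 0.0013  0.0017 -0.0025] rot deg [-0.1603  0.2204 -0.0309]
d in slot axes [ 0.0001  0.0015 -0.003 ] tool angle 135.96514347666294 axis err deg 0.27202199405928307
F slot axes [-1.1984 -0.3133 -1.3219] Tq [-0.0278  0.3729  0.007 ] j [ 0.7829  0.1916  2.1353 -0.6994  0.47   -1.1758] w 0.02549454898265396 10.025
```

Emit:
apply_moves(commands=[[[0.0008, 0.0001, -0.0013], [0, 0, 0], 255], [[0.0015, 0.0002, -0.0026], [0, 0, 0], 255], [[0.0022, 0.0004, -0.0039], [0, 0, 0], 255], [[0.0022, 0.0004, -0.0039], [0, 0, 0], 255]])

```text
clock: 10.52
eef_pos: [0.4347, 0.3163, 0.1385]
tcp_rot: [0.662, 0.492, -0.141, -0.547]
ft_force: [-5.0, -0.8, 5.5]
width: 0.0253
```

```bash
python3 plan.py 0 136
```

```text
pos [0.4347 0.3163 0.1385] target [0.434  0.3176 0.1393] d [-0.0007  0.0013  0.0008] rot deg [-0.1902  0.2537 -0.0161]
d in slot axes [-0.      0.0014  0.0009] tool angle 135.9401940010427 axis err deg 0.31185705979329154
F slot axes [-2.0905 -0.8123  6.9633] Tq [-0.0966  0.6579 -0.0164] j [ 0.7801  0.199   2.137  -0.711   0.4614 -1.1648] w 0.025290942332575266 10.675
```

Contact shows 7 N along the axis at floor height, so the bit is seated. Now I turn clockwise.

Emit:
apply_moves(commands=[[[0, 0, 0], [4.9, 0.8, -8.7], 255], [[0, 0, 0], [9.9, 1.6, -17.3], 255], [[0, 0, 0], [14.8, 2.4, -26], 255], [[0, 0, 0], [19.7, 3.2, -34.6], 255], [[0, 0, 0], [19.7, 3.2, -34.6], 255]])

```text
clock: 11.3
eef_pos: [0.4348, 0.3169, 0.1389]
tcp_rot: [-0.671, -0.276, -0.094, 0.681]
ft_force: [-1.3, 1.8, 0.1]
width: 0.0251
```

```bash
python3 plan.py 0 96
```

```text
pos [0.4348 0.3169 0.1388] target [0.434  0.3176 0.1393] d [-0.0008  0.0007  0.0005] rot deg [ 0.0246  0.3582 -0.1191]
d in slot axes [-0.0004  0.0008  0.0008] tool angle 96.14395335741534 axis err deg 0.3497346788970911
F slot axes [-0.7549  2.3289  1.0683] Tq [0.4855 0.4784 0.069 ] j [ 0.7832  0.1999  2.1354 -0.7157  0.4654 -0.4632] w 0.025432665893747097 11.45
```

Emit:
apply_moves(commands=[[[0.0003, 0.0004, -0.0005], [4.9, 0.8, -8.7], 255], [[0.0003, 0.0004, -0.0005], [9.9, 1.6, -17.3], 255], [[0.0003, 0.0004, -0.0005], [14.8, 2.4, -26], 255], [[0.0003, 0.0004, -0.0005], [19.7, 3.2, -34.6], 255], [[0.0003, 0.0004, -0.0005], [22.2, 3.6, -39], 255]])

```text
clock: 12.08
eef_pos: [0.435, 0.3171, 0.1388]
tcp_rot: [-0.586, 0.007, -0.345, 0.733]
ft_force: [-5.0, -0.5, 5.9]
width: 0.0252
```

```bash
python3 plan.py 0 51
```

```text
pos [0.435  0.3171 0.1388] target [0.434  0.3176 0.1393] d [-0.001   0.0004  0.0005] rot deg [0.2334 0.3135 0.093 ]
d in slot axes [-0.0006  0.0006  0.0008] tool angle 51.05966655972156 axis err deg 0.3972152825267335
F slot axes [-1.5844  0.9654  6.7824] Tq [0.1316 0.6036 0.069 ] j [ 0.7859  0.2017  2.132  -0.7157  0.4729  0.3232] w 0.025291042721571018 12.225
```

Emit:
apply_moves(commands=[[[0.0001, 0.0002, -0.0002], [4.9, 0.8, -8.7], 255], [[0.0001, 0.0002, -0.0002], [9.9, 1.6, -17.3], 255], [[0.0001, 0.0002, -0.0002], [14.8, 2.4, -26], 255], [[0.0001, 0.0002, -0.0002], [19.7, 3.2, -34.6], 255], [[0.0001, 0.0002, -0.0002], [22.2, 3.6, -39], 255]])

```text
clock: 12.85
eef_pos: [0.4351, 0.3172, 0.1389]
tcp_rot: [-0.411, 0.287, -0.543, 0.674]
ft_force: [-2.4, 0.5, 3.0]
width: 0.0248
```

```bash
python3 plan.py 0 -8
```

```text
pos [0.4351 0.3172 0.1389] target [0.434  0.3176 0.1393] d [-0.0011  0.0004  0.0004] rot deg [  7.3639   1.1563 -12.0504]
d in slot axes [-0.0007  0.0005  0.0008] tool angle 6.162869034229968 axis err deg 0.431137612698112
F slot axes [-1.5241  0.2427  4.9823] Tq [0.1346 0.4647 0.0496] j [ 0.7857  0.2028  2.1277 -0.7041  0.4791  1.095 ] w 0.025160620367397423 13.0
```

Next 15° more in small steps, watching for the stop in the torque.

Emit:
apply_moves(commands=[[[0.0001, 0, -0.0002], [2, 0.3, -3.5], 255], [[0.0001, 0, -0.0002], [4, 0.6, -7], 255], [[0.0001, 0, -0.0002], [5.5, 0.9, -9.5], 255], [[0.0001, 0, -0.0002], [7, 1.1, -12.2], 255], [[0.0001, 0, -0.0002], [7, 1.1, -12.2], 255]])

```text
clock: 13.62
eef_pos: [0.4351, 0.3171, 0.1389]
tcp_rot: [-0.344, 0.366, -0.588, 0.635]
ft_force: [-4.6, -0.3, 5.3]
width: 0.0255
```

```bash
python3 plan.py 0 -12
```

```text
pos [0.4351 0.3172 0.1389] target [0.434  0.3176 0.1393] d [-0.0011  0.0004  0.0004] rot deg [ 2.4586  0.3435 -3.5182]
d in slot axes [-0.0007  0.0006  0.0009] tool angle -7.7121426201544185 axis err deg 0.39415982935814736
F slot axes [-1.3734  0.5536  7.2741] Tq [0.1157 0.5838 0.0602] j [ 0.7847  0.2027  2.1274 -0.7009  0.4787  1.3357] w 0.025351508720555364 13.775
```

Emit:
apply_moves(commands=[[[0, 0, 0], [1, 0.15, -1.7], 255], [[0, 0, 0], [2, 0.3, -3.5], 255], [[0, 0, 0], [3, 0.5, -5.2], 255], [[0, 0, 0], [4, 0.6, -7], 255], [[0, 0, 0], [4, 0.6, -7], 255]])

```text
clock: 14.4
eef_pos: [0.4351, 0.3171, 0.1389]
tcp_rot: [0.301, -0.41, 0.61, -0.607]
ft_force: [-4.8, -0.2, 4.6]
width: 0.0253
```

```bash
python3 plan.py 0 -12
```

```text
pos [0.4351 0.3171 0.1389] target [0.434  0.3176 0.1393] d [-0.0011  0.0004  0.0004] rot deg [-1.5328 -0.282   3.4733]
d in slot axes [-0.0007  0.0006  0.0008] tool angle -15.786881099739198 axis err deg 0.3884112519753771
F slot axes [-1.6326  0.1711  6.6915] Tq [0.1254 0.609  0.1826] j [ 0.7846  0.2025  2.1274 -0.7005  0.4786  1.476 ] w 0.025572699116523503 14.55
```

Emit:
apply_moves(commands=[[[0, 0, 0], [1.2, 0.2, -2.2], 255], [[0, 0, 0], [2, 0.3, -3.5], 255], [[0, 0, 0], [2, 0.3, -3.5], 255]])

```text
clock: 14.92
eef_pos: [0.4352, 0.3171, 0.1389]
tcp_rot: [0.28, -0.431, 0.62, -0.593]
ft_force: [-3.1, -0.1, 5.6]
width: 0.0256
```

```bash
python3 plan.py 0 -6
python3 - <<'E'
from h import *
im,c,M=shot("wrist");cv2.imwrite("pics/w6.png",cv2.resize(im[160:280,200:360],(800,600),interpolation=2)[:,:,::-1])
E
```

```text
pos [0.4352 0.3171 0.1389] target [0.434  0.3176 0.1393] d [-0.0011  0.0005  0.0003] rot deg [-6.4733 -1.0483 12.1359]
d in slot axes [-0.0007  0.0006  0.0008] tool angle -19.788571508188703 axis err deg 0.3879886833861012
F slot axes [-1.315  -0.2349  6.1286] Tq [0.0689 0.4813 0.4392] j [ 0.7845  0.2025  2.1275 -0.7005  0.4786  1.5459] w 0.025473384036795506 15.075
```

View pics/w6.png

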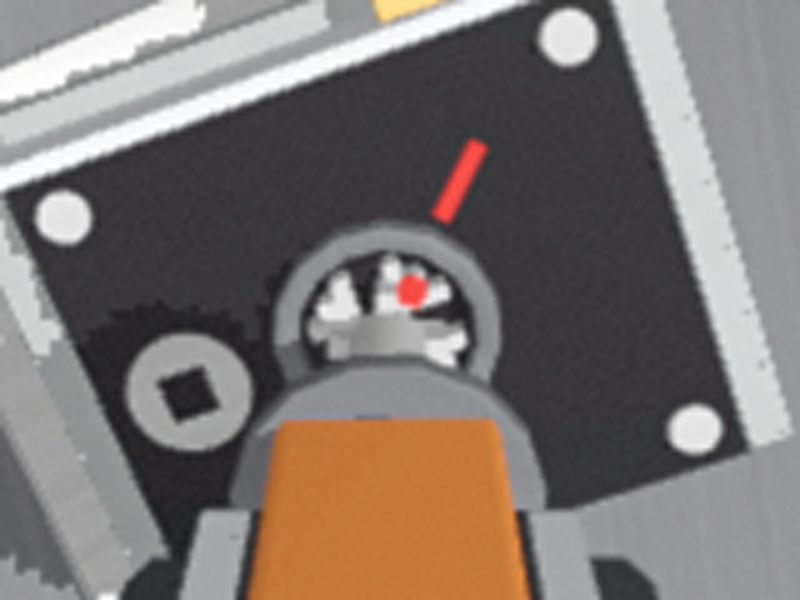

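The dot at (412,290) lies on the tick's line and the torque at the stop is 0.44 N m, so the screw is home. I'll relax the wind-up within the slot's play and withdraw along the axis.

Emit:
apply_moves(commands=[[[0, 0, 0], [-5.9, -1, 10.4], 255], [[0, 0, 0], [-5.9, -1, 10.4], 255], [[-0.01, -0.0016, 0.0173], [-5.9, -1, 10.4], 255], [[-0.025, -0.004, 0.0433], [-5.9, -1, 10.4], 255], [[-0.025, -0.004, 0.0633], [-5.9, -1, 10.4], 255]])

```text
clock: 15.75
eef_pos: [0.4093, 0.3126, 0.2021]
tcp_rot: [-0.342, 0.368, -0.588, 0.634]
ft_force: [-0.0, 0.3, -1.2]
width: 0.0257
```

```bash
cat > back.py <<'E'
from h import *
np.set_printoptions(precision=4,suppress=True)
L=[]
for _ in range(4): viewer.read_camera("wrist");L.append(env.state())
p=np.mean([s["eef_pos"] for s in L],0);Q=R.from_quat([s["tcp_rot"] for s in L]).mean();m=Q.as_matrix()
y=m[:,1];t=np.array([.0101,.0054,-.9999]);t/=np.linalg.norm(t)  # tool y when it was gripped upright
ax=np.cross(y,t);s=np.linalg.norm(ax);rv=ax/s*np.arctan2(s,y@t)
mm=(R.from_rotvec(rv)).as_matrix()@m
print("pos",p,"rot",np.degrees(rv),"x,z after",mm[:,0],mm[:,2],"j",np.array(L[-1]["joint_pos"]),"F",np.mean([s["ft_force"] for s in L],0),L[-1]["width"],L[-1]["clock"])
E
python3 back.py
```

```text
pos [0.4106 0.3135 0.2033] rot [-4.2514 29.2391  0.115 ] x,z after [ 0.0217 -0.9998 -0.0052] [0.9997 0.0216 0.0102] j [ 0.8234  0.0869  2.0736 -0.5571  0.6338  1.1982] F [ 0.263   0.0614 -0.9817] 0.025732536373625062 15.95
```

Emit:
apply_moves(commands=[[[0.01, -0.02, 0.04], [-1, 7.3, 0], 255], [[0.03, -0.07, 0.045], [-2.1, 14.6, 0.1], 255], [[0.05, -0.12, 0.045], [-3.2, 21.9, 0.1], 255], [[0.07, -0.17, 0.045], [-4.25, 29.2, 0.1], 255], [[0.0795, -0.2065, 0.045], [-4.25, 29.2, 0.1], 255]])

```text
clock: 16.58
eef_pos: [0.4921, 0.1033, 0.2442]
tcp_rot: [-0.503, 0.495, -0.497, 0.506]
ft_force: [-1.1, 0.1, -2.0]
width: 0.0253
```

Emit:
apply_moves(commands=[[[0, 0, 0], [0, 0, 0], 255]])

```text
clock: 16.7
eef_pos: [0.4926, 0.1006, 0.2422]
tcp_rot: [-0.502, 0.497, -0.498, 0.503]
ft_force: [0.8, 0.1, -0.7]
width: 0.0254
```

```bash
python3 back.py
```

```text
pos [0.4918 0.103  0.2427] rot [ 0.2487 -0.4257  0.0002] x,z after [ 0.0159 -0.9999 -0.0052] [0.9998 0.0159 0.0102] j [0.1852 0.1951 1.7062 0.0008 1.2364 0.1668] F [ 0.0298  0.4636 -1.2919] 0.025174732063079464 16.9
```

Emit:
apply_moves(commands=[[[-0.0015, 0.004, -0.03], [0.25, -0.4, 0], 255], [[-0.0015, 0.004, -0.06], [0.25, -0.4, 0], 255], [[-0.0015, 0.004, -0.08], [0.25, -0.4, 0], 255], [[-0.0015, 0.004, -0.08], [0.25, -0.4, 0], 255]])

```text
clock: 17.4
eef_pos: [0.4884, 0.109, 0.1621]
tcp_rot: [-0.502, 0.495, -0.495, 0.508]
ft_force: [0.0, 0.2, -0.8]
width: 0.0256
```

```bash
python3 back.py
```

```text
pos [0.4902 0.1088 0.1641] rot [-0.0439  0.1021  0.0001] x,z after [ 0.0193 -0.9998 -0.0052] [0.9998 0.0192 0.0102] j [0.1926 0.2549 1.8389 0.0044 1.0337 0.1716] F [ 0.5603  0.0719 -1.3986] 0.02535637980837672 17.6
```

Emit:
apply_moves(commands=[[[0, -0.0015, -0.015], [0, 0, 0], 255], [[0, -0.0015, -0.03], [0, 0, 0], 255], [[0, -0.0015, -0.045], [0, 0, 0], 255], [[0, -0.0015, -0.06], [0, 0, 0], 255], [[0, -0.0015, -0.06], [0, 0, 0], 255]])

```text
clock: 18.23
eef_pos: [0.4896, 0.1069, 0.1029]
tcp_rot: [-0.501, 0.494, -0.496, 0.508]
ft_force: [0.6, 0.2, -0.6]
width: 0.0255
```

```bash
python3 back.py
```

```text
pos [0.4908 0.1071 0.1045] rot [-0.0566  0.1747  0.0004] x,z after [ 0.0188 -0.9998 -0.0052] [0.9998 0.0187 0.0102] j [0.1897 0.3205 1.9201 0.0049 0.8857 0.1678] F [-0.0692 -0.3653 -1.1882] 0.025482040545244916 18.425
```

No force, and the tip is in the hole. Down the last 12–13 mm to the flange.

Emit:
apply_moves(commands=[[[0, 0, -0.006], [0, 0, 0], 255], [[0, 0, -0.011], [0, 0, 0], 255], [[0, 0, -0.013], [0, 0, 0], 255], [[0, 0, -0.013], [0, 0, 0], 255]])

```text
clock: 18.92
eef_pos: [0.491, 0.1072, 0.0921]
tcp_rot: [-0.5, 0.493, -0.497, 0.51]
ft_force: [-1.4, -0.5, 0.7]
width: 0.0255
```

```bash
python3 back.py
```

```text
pos [0.4909 0.1072 0.0921] rot [-0.0653  0.2162  0.0005] x,z after [ 0.0188 -0.9998 -0.0052] [0.9998 0.0187 0.0102] j [0.1896 0.3366 1.9361 0.005  0.854  0.1676] F [-1.3094  0.0509  1.2792] 0.02501064487407583 19.125
```

The flange is down: upward force appears at the same TCP height as at the grasp. Release and lift.

Emit:
apply_moves(commands=[[[0, 0, 0], [0, 0, 0], 0], [[0, 0, 0], [0, 0, 0], 0], [[0, 0, 0], [0, 0, 0], 0], [[0, 0, 0], [0, 0, 0], 0], [[0, 0, 0], [0, 0, 0], 0]])

```text
clock: 19.75
eef_pos: [0.491, 0.1072, 0.0921]
tcp_rot: [-0.5, 0.493, -0.497, 0.51]
ft_force: [0.2, -0.1, 0.7]
width: 0.0852
```

Emit:
apply_moves(commands=[[[0, 0, 0], [0, 0, 0], 0], [[0, 0, 0.04], [0, 0, 0], 0], [[0, 0, 0.09], [0, 0, 0], 0], [[0, 0, 0.14], [0, 0, 0], 0], [[0, 0, 0.19], [0, 0, 0], 0]])

```text
clock: 20.38
eef_pos: [0.4907, 0.1071, 0.2838]
tcp_rot: [-0.499, 0.493, -0.497, 0.51]
ft_force: [0.3, -0.0, -0.9]
width: 0.0853
```

```bash
python3 back.py
python3 - <<'E'
from h import *
im,c,M=shot("wrist")
print([(x["position"],x["conf"],plane(c,M,x["position"],.106)) for x in spot_in("driver","wrist")])
print("expect axis base/top px",proj(c,M,[.4898,.1082,.07]),proj(c,M,[.4898,.1082,.137]))
cv2.imwrite("pics/w7.png",cv2.resize(im,(800,600),interpolation=2)[:,:,::-1])
E
```

```text
pos [0.4927 0.1075 0.2867] rot [-0.1585  0.7042  0.0022] x,z after [ 0.0189 -0.9998 -0.0052] [0.9998 0.0188 0.0102] j [0.1896 0.1662 1.643  0.0039 1.3157 0.1699] F [0.4287 0.2331 1.1967] 0.08522308193268498 20.575
[([195.4, 270.7], 0.72, array([0.48519699, 0.10731958, 0.106     ]))]
expect axis base/top px [187.42816079 274.67287097] [202.25348692 275.13018733]
```

View pics/w7.png

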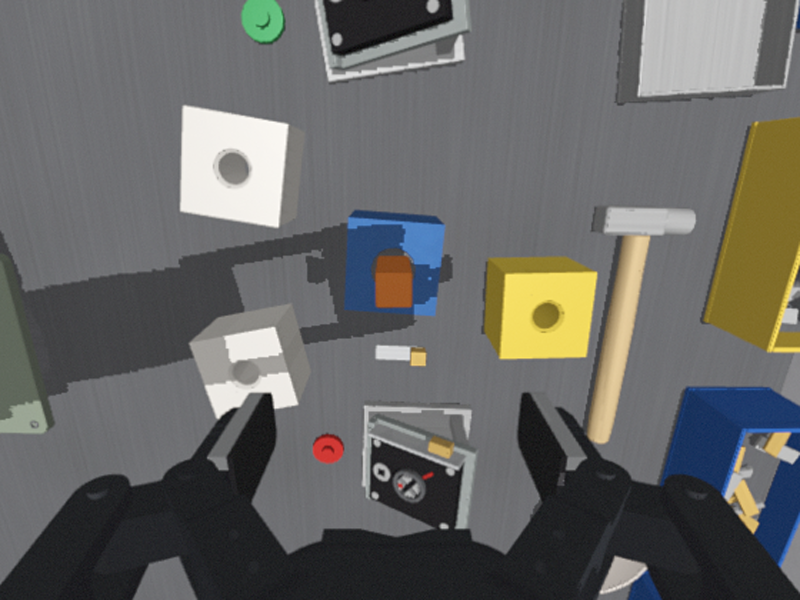

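The driver stands upright in the blue stand: base at native (185,275) and top at (204,276), as expected. Last, one look to check that the screw stayed home.

Emit:
apply_moves(commands=[[[-0.01, 0.05, 0], [0, 0, 0], 0], [[-0.02, 0.1, 0], [0, 0, 0], 0], [[-0.03, 0.16, 0], [0, 0, 0], 0], [[-0.04, 0.22, -0.04], [0, 0, 0], 0], [[-0.04, 0.22, -0.04], [0, 0, 0], 0]])

```text
clock: 21.3
eef_pos: [0.4475, 0.3285, 0.2361]
tcp_rot: [-0.504, 0.494, -0.495, 0.507]
ft_force: [0.8, 0.3, -0.1]
width: 0.0852
```

Run:
```python
from h import *
im,c,M=shot("wrist")
p=proj(c,M,[.473,.3235,.074]);print(p);r0,c0=int(p[0])-60,int(p[1])-80
cv2.imwrite("pics/w8.png",cv2.resize(im[r0:r0+120,c0:c0+160],(800,600),interpolation=2)[:,:,::-1])
```

```text
[203.29270376 301.98295346]
```

View pics/w8.png

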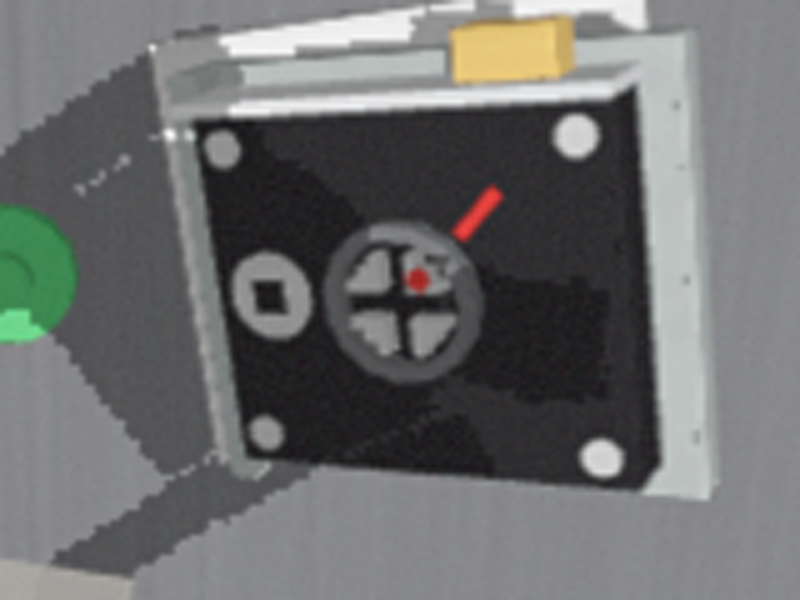

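The dot at (417,280) lies roughly toward the tick (460,235)–(497,192). I'll put a number on it.

```bash
cat > chk.py <<'E'
from h import *
from scipy.optimize import least_squares
np.set_printoptions(precision=4,suppress=True)
def Rj(yaw): return R.from_euler("z",yaw).as_matrix()@R.from_euler("y",-np.pi/6).as_matrix()
im,c,M=shot("wrist")
p0=proj(c,M,[.473,.3235,.074]);r0,c0=143,221
px=lambda u,v:np.array([r0+v/5-.4,c0+u/5-.4])
fast=[(266,433),(222,150),(602,458),(576,136)];sg=[(-1,-1),(-1,1),(1,-1),(1,1)]
def res(p):
    A=Rj(p[2]);o=np.array([p[0],p[1],.07])
    P=[o+A@[sx*p[3],sy*p[4],0] for sx,sy in sg]
    return np.concatenate([proj(c,M,q)-px(*f) for q,f in zip(P,fast)])
s=least_squares(res,[.473,.3235,.16,.041,.034]);p=s.x;print(p,abs(s.fun).max(),p0)
A=Rj(p[2]);o=np.array([p[0],p[1],.07])
def loc(u,v,h):
    a,d=ray(c,M,px(u,v));q=a+d*((o+A[:,2]*h-a)@A[:,2])/(d@A[:,2]);return A.T@(q-o)
for n,u,v,h in(("collar ctr",405,301,.005),("dot",417,280,.005),("tick1",460,235,-.001),("tick2",497,192,-.001),("slotT",399,247,.005),("slotB",405,355,.005),("slotL",350,303,.005),("slotR",460,300,.005)):
    l=loc(u,v,h);print(n,l*1000,np.degrees(np.arctan2(l[1],l[0])))
# red centroids in the image
sub=im[r0:r0+120,c0:c0+160].astype(int);m=((sub[...,0]>110)&(sub[...,1]<90)&(sub[...,2]<90)).astype(np.uint8)
k,l,st,ce=cv2.connectedComponentsWithStats(m);print([(st[i][4],ce[i]*5) for i in range(1,k)])
g=cv2.resize(sub[35:85,60:102].astype(np.uint8),None,fx=1,fy=1);print(cv2.cvtColor(g,cv2.COLOR_RGB2GRAY)[5:42,2:40])
E
python3 - <<'E'
import numpy as np;np.set_printoptions(linewidth=250,threshold=10**6)
exec(open("chk.py").read())
E
```

```text
[0.474  0.3229 0.1627 0.041  0.0339] 0.034323650974897646 [202.8727 301.2361]
collar ctr [2.2708 1.2088 5.    ] 28.02685224791844
dot [5.6575 5.884  5.    ] 46.12452869743149
tick1 [13.7629 13.9087 -1.    ] 45.301940853567025
tick2 [22.9561 22.9062 -1.    ] 44.937666125912195
slotT [ 2.4015 13.0395  5.    ] 79.56482032697346
slotB [  0.7074 -10.9675   5.    ] -86.3095078929683
slotL [-11.002    0.4945   5.    ] 177.426314755926
slotR [14.9622  1.6766  5.    ] 6.393571030473241
[(np.int32(43), array([471.5116, 209.6512])), (np.int32(19), array([410.5263, 275.    ]))]
[[ 29  34  35  30  29  30  27  30  35  44  46  43  45  46  49  45  48  48  48  45  45  46  45  46  47  44  46  45  47  49  46  55  85 111 112 108  79  50]
 [ 31  30  32  33  33  36  30  32  35  45  48  42  44  50  42  45  48  47  44  45  49  44  46  44  47  47  49  44  44  42  53  72 101 113 110  80  52  47]
 [ 35  32  32  32  30  31  30  34  32  33  33  47  48  46  49  46  47  47  46  45  46  48  47  47  51  44  44  44  46  48  72 101 111 110  87  52  44  44]
 [ 31  35  33  31  30  29  29  29  32  30  44  46  43  53  60 
[... 4508 characters left out ...]
69  68  70  69  72  78  79  82  81  81  69  48  30  31  29  27  29  31  32  31]
 [ 33  31  31  30  31  32  31  28  29  41  61  80  79  82  82  85  82  82  82  81  79  81  83  81  80  81  74  57  38  33  30  30  30  30  34  31  29  35]
 [ 32  28  32  35  30  35  29  32  29  27  38  48  62  70  82  84  83  83  85  82  81  83  81  81  77  57  36  33  28  29  32  31  32  35  32  33  35  30]
 [ 36  29  32  34  28  34  33  32  32  34  32  33  34  40  51  71  79  79  81  81  78  78  74  66  49  33  29  28  35  32  29  34  32  32  30  30  29  33]
 [ 33  34  28  30  29  33  31  29  29  33  29  28  32  30  25  33  45  46  45  42  41  38  40  35  31  36  48  46  45  46  44  42  29  28  34  30  31  33]]
```

```bash
python3 -c "
from plant import env
print(env.close_job())"
```

```text
the job is handed in; nothing more can be done
None
```

I tightened the green-marked screw to its stop with the orange driver, stood the driver back in the blue stand and handed the job in, at about 21.5 s of the 72 s allowed.

**Seating:** the bit went to the slot floor with about 7 N along the axis. While turning, axial force stayed between 1 and 7 N and the tool height held within about 0.5 mm.

**Tightening:** I turned it clockwise about 156° at the tool, including play and wind-up. Torque rose from about 0.06 to 0.44 N m at the stop, and the dot lay on the tick line. I backed off only within the slot's play before lifting out.

**Return:** the flange sat down at the same tool height as at the grasp (0.092 m). In the picture the driver stands upright in the blue stand, where I had measured it before.

**Last look at the screw:** the slots lie within about 4° of home and the dot at about 46–49° against the 45° tick, so the screw is home within measuring error. One check disagreed: using the collar's outline as the centre put the dot at 54° with a radius of 5.8 mm instead of 8.5 mm. I put that down to the collar's side wall showing in the outline. I relied on the slots and the stop torque instead.

**Other things:** I never went to the red-marked cases, and nothing I saw or felt in the forces suggested contact with a bystander. I did not measure the bystanders' positions or the other two dots at the end.

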